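# Find the hidden collar's hole, set the stop and clamp it

## Task

Reset the stop on the baseplate jig: lift the yellow-handled setting rod out of its wooden block, put it down through the slot in the grey guard, feel along the collar hidden underneath until you find its hole, and push the rod in until its handle sits on the guard. With the rod, slide the collar along its bars until the rod lines up with the red marker; then leave the rod standing there fully home, and throw the red-knobbed clamp lever right over, away from the robot, to lock the stop. Do not disturb the other things on the bench.

Things in the scene. Friction and masses are not known exactly. Their poses are not given: they have to be found in the camera images.
- jig: the stop-setting jig, fixed to the bench. Origin: on the bench under the centre of its guard; z up, y along the guard and its slot. Dark steel base plate 110 x 430 x 8 mm (x within 55 mm of the origin, y from -170 to +260 mm); on it a grey sheet-metal guard 80 mm wide (x), 316 mm long (y), its top 70 mm above the bench. Two steel bars along y show at its ends
- slot (a point): centre of the slot in the guard's top, on the top face, 70 mm above the bench; axes parallel to the jig's. The slot is 18 mm wide (x) and 112 mm long (y, 56 mm each way), closed to view by black brush lips that do not resist a rod at all. The rod, hanging straight down, is to be kept over the middle of the slot's width
- face (a point): point 25 mm under the slot's centre, level with the hidden collar's flat, greased top face (45 mm above the bench), which lies under the whole slot wherever the collar stands. The collar has one hole, right through its 25 mm thickness, 15 mm long (y), 19 mm wide (x), in line with the slot. At the start its centre lies between 46 and 6 mm on the -y side of this point: where, must be felt
- marker: red marker clip, fixed on top of the guard: a red bar 6 mm wide on each side of the slot. Origin on the guard's top, amid the slot's width, at the marked y; axes as the jig's. It stands 16 to 40 mm on the +y side of the slot's centre. The collar slides along y as far as 50 mm; about 6 N of friction holds it. Rubbing by the rod's tip (pressed under 15 N) does not move it; a rod in its hole does
- rod_grip (a point): centre of the setting rod's yellow handle: square, 26 x 26 mm (sides along the rod's x and y), 75 mm long (z, upwards), with two black bands; the rod weighs about 120 g. This point is 107.5 mm above the bench both at the start (handle resting on the block's top) and when the rod is fully home in the collar (handle resting on the guard's top)
- rod_tip (a point): the lower end of the rod, 95.5 mm below the handle's centre. From the handle's underside a round steel shank, 12 mm in diameter, reaches 58 mm down to here; its last 8 mm taper to a flat tip 6 mm wide
- block: dark wooden block, 64 x 64 x 70 mm high, fixed, with one 15 mm vertical through hole in the middle, in which the rod stands. Origin at the centre of its underside
- clamp (a joint): angle of the clamp lever: about 0 when it leans to the robot's side (the jig's -x; unlocked), 1.0 when right over to the jig's +x side (locked). It turns easily (about 1 N at the knob) and stays where it is left
- clamp_tip (a point): centre of the lever's red ball knob, 26 mm in diameter, at the end of a 90 mm steel arm (10 mm thick) that swings in the jig's x-z plane about a pivot 30 mm above the bench, at y = +215 mm of the jig. The knob travels from 43 mm on the -x side of the pivot to 43 mm on the +x side, 109 mm above the bench at both ends and 120 mm at mid-swing
- baseplate: zinc pedal baseplate, 62 x 112 x 8 mm, lying flat; origin at the centre of its underside; leave alone
- hexset: red plastic hex key set, 35 x 100 x 20 mm; origin at the centre of its underside; leave alone
- spudger: white nylon spudger, about 150 mm long, 6 mm thick; leave alone
- driver: squat brass jack socket driver standing upright, 34 mm in diameter, 70 mm high; origin at the centre of its underside; leave alone
- enclosure: blue pedal enclosure with knobs, 95 x 120 x 50 mm; origin at the centre of its underside; leave alone
- tray: grey tray of control knobs, 120 x 90 x 30 mm; origin at the centre of its underside; leave alone
- jar: jar with a black cap, 56 mm in diameter, 70 mm high; origin at the centre of its underside; leave alone
Not all that is in view belongs to the job. What is shaped like the part that bears rod_grip but blue or white is not meant.

How it is judged:
On the way, in this order (a step that is already met when the one before it is completed fails the run):
1. the rod is lifted clear of its block (height (world z) of rod_grip above 0.18 m), for 0.1 s.
2. the rod is fully home in the collar's hole (its handle within 4.5 mm of the guard's top), the clamp not yet thrown (z of rod_grip in the frame of jig between 0.1 and 0.112 m and x of rod_grip in the frame of jig between -0.015 and 0.015 m and angle between rod_grip's own z axis and vertical below 0.15 rad and value of joint clamp below 0.4 rad), for 0.2 s.
3. the collar is slid until the rod is within 6 mm of the marker, the rod still home, the clamp not yet thrown (all of step 2 and y of rod_grip in the frame of marker between -0.006 and 0.006 m), for 0.3 s.
At the end, for the whole second after the job is handed in: the rod stands released and at rest, fully home in the collar (handle within 4.5 mm of the guard's top, within 0.15 rad of upright), within 6 mm of the marker along the slot, and the clamp lever is over past 0.85 rad (z of rod_grip in the frame of jig between 0.1 and 0.112 m and x of rod_grip in the frame of jig between -0.015 and 0.015 m and angle between rod_grip's own z axis and vertical below 0.15 rad and y of rod_grip in the frame of marker between -0.006 and 0.006 m and value of joint clamp above 0.85 rad and linear speed of rod below 0.02 m/s); the robot touches nothing.
It fails at once if another thing on the bench is pushed more than 30 mm (distance of any of baseplate, hexset, spudger, driver, enclosure, tray, jar from where it was at the start of the episode above 0.03 m).
It also fails if it takes over 64 s, if anything falls off the work surface, if the arm or the gripper's body presses on something with over 40 N, if the wrist force passes 120 N, or if a joint passes its speed limit or range.

## Robot

A 7-joint arm with a two-finger parallel gripper is mounted at the origin on the work surface. World frame = base frame: x ahead of the robot, y to its left, z up, the work surface at z = 0. Lengths are in m, angles in rad, forces in N, time in s.
With the tool pointing down it reaches from about 0.35 to 0.9 m from the base axis. Payload 8.1 kg.
Tool frame: the origin (TCP) lies at the very end of the fingers, on their centre line; the grasp point (between the pads) lies 19 mm behind it; z points along the fingers, x is the direction in which the jaws open and shut, and the axes are right-handed (so a half turn about z gives the same grasp; the last joint's range is limited). The gripper opens to 92 mm and grips with 3 to 60 N. Pads are 19 mm wide; open, the fingers measure 130 mm over their backs; the gripper's body (75 mm by 190 mm) begins 47 mm behind the grasp point.
Start: joints at [1.188, 0.434, 0.025, 1.573, -0.012, 1.134, -0.075], TCP at [0.173, -0.601, 0.227] pointing down, gripper open.
Joint ranges: [-2.62, 2.62], [-0.44, 2.09], [-1.27, 1.32], [0.08, 2.57], [-1.32, 4.46], [0.12, 2], [-2.74, 2.74]. Speed limits (rad/s): [2.22, 2.22, 3.01, 3.01, 3.14, 3.14, 3.14].

## Interface

Orientations are given as a rotation vector (axis times angle).
In Python, from cell import status, viewer, arm gives the robot as it stands.
- The arm moves only by the tool jog_arm, never from a script. Its argument "commands" is text: rows parted by semicolons, each of 7 numbers parted by spaces: the closure, from -1 (fully open) to 1 (shut), then the shift along the world's x, y, z normalised to -1 to 1, where 1 is 0.3 m, then the turn, a rotation vector about the world's x, y, z normalised to -1 to 1, where 1 is 2 pi rad. In form: jaw dx dy dz wx wy wz; .... A call has exactly 5 rows; each row shifts and turns the commanded pose from where the row before left it; what a row does not reach is not made up. A row lasts 1/10 s, in which the tool goes at most 50 mm and 8.59 degrees, less where a joint would pass 70% of its speed; a pose out of reach is approached as far as the arm can. A call with a number of a shift or a turn outside -1 to 1 is refused whole. A call with a gripper value outside its range is refused whole. The fingers move at their own pace and stop on an object; "force" is the grip in N (left out, the last holds). Time passes only in rows, so rows that do not move let the fingers close, or fill a call up. It gives the time, the measured TCP pose, the force and the opening at its end, in the units of the state.
- status.observe(): the state, without advancing time (a new reading comes with each control period).
- viewer.get_image(name): name is "side" or "top" or "wrist"; returns a dict with "pixels" (480x640x3 uint8, red, green, blue), "z_map" (480x640 float32, m along the optical axis (not along the pixel's ray), 0 where there is no reading), "camera_matrix" (3x3 intrinsics, pixels), "R" (3x3) and "t" (3): a world point X has camera coordinates R X + t. Camera axes: x right, y down, z forward; pixel columns grow to the right and rows downward; lengths in m; the calibration is good to about 2 mm. The wrist camera is an equidistant fisheye: a pixel r from the principal point sees the ray r / f radians off the axis. A picture is of the moment at which its call begins.
- arm.sign_off(): hands the job in, once; it reports no verdict.
The state is a dict: "clock": time; "joints": joint angles; "dq": joint speeds; "joint_efforts": joint torques, N m; "position": TCP position; "ee_rot": TCP orientation; "force": force on the tool from outside, world axes, zero at the start; "ft_torque": the same for the moment, N m; "width": opening from 0.0 (shut) to 1.0 (fully open).
Only numpy, scipy, OpenCV 4.12 (cv2) and the standard library are available. Lean on these libraries where they do the work, as an engineer would, in place of code of your own. Each camera call takes 0.05 s, during which the arm holds its last target. There are 200 camera calls.

## Working session

There is one attempt and no reset: what is moved stays moved. The work goes in short steps, Python scripts to look and compute and a tool call to move; the robot and the scene stay as the last step left them, time stands still between calls to the robot, and variables do not carry over. Pictures are saved under pics/ and viewed, about 8 in all and at most 12, crops included, and the job is handed in when it is done.

Besides the shell and the picture viewer there is one more tool, called after ">>>" as name(argument=value, ...) on one line, values as JSON. jog_arm: Moves the arm, as the interface text tells. Scaled input: -1 to 1 covers 0.3 m each way for a shift and 2 pi rad each way for a turn. Its arguments: {"type":"object","properties":{"commands":{"type":"string"},"force":{"type":"number"}},"required":["commands"]}

```bash
mkdir -p pics
cat > h.py <<'E'
import numpy as np,cv2
from cell import status,viewer,arm
def grab(n):
    d=viewer.get_image(n); return d
def save(d,f): cv2.imwrite('pics/'+f,cv2.cvtColor(d['pixels'],cv2.COLOR_RGB2BGR))
def world(d,u,v,z):
    "cast pixel ray to plane height z"
    K,R,t=d['camera_matrix'],d['R'],d['t']
    r=R.T@np.linalg.inv(K)@np.array([u,v,1.]); c=-R.T@t
    return c+r*(z-c[2])/r[2]
def depthpt(d,u,v):
    K,R,t=d['camera_matrix'],d['R'],d['t']
    return R.T@(np.linalg.inv(K)@np.array([u,v,1.])*d['z_map'][int(v),int(u)]-t)
def cloud(d):
    K,R,t=d['camera_matrix'],d['R'],d['t']
    v,u=np.mgrid[:480,:640]; z=d['z_map']
    return (np.stack([(u-K[0,2])/K[0,0]*z,(v-K[1,2])/K[1,1]*z,z],-1)-t)@R
E
python3 - <<'E'
from h import *
import pickle
D={}
for n in('top','side'):
    d=D[n]=grab(n); save(d,n+'0.png'); print(n,-d['R'].T@d['t'],d['camera_matrix'][0])
pickle.dump(D,open('d0.pkl','wb'))
print(status.observe())
E
```

```text
top [0.32471932 0.00348275 1.54014164] [477.82202705   0.         328.11150829]
side [-0.05482533  0.6245786   1.03222973] [526.2426038    0.         319.30850374]
{'clock': 0.1, 'joints': array([ 1.18837724,  0.43512985,  0.0249888 ,  1.57400277, -0.01159429,
        1.1339934 , -0.07506998]), 'dq': array([ 1.59091230e-04, -1.30883988e-03,  1.05101962e-03, -3.01459332e-03,
        8.98754064e-05,  1.72484003e-03,  7.72769265e-04]), 'joint_efforts': array([ 2.96110942e-03, -6.69123888e+01,  9.87967327e-01, -3.15144753e+01,
       -6.05280348e-02,  3.74059018e-02,  4.13199314e-05]), 'position': array([ 0.17242707, -0.60027178,  0.22603949]), 'ee_rot': array([-2.50889837e+00,  1.88957652e+00,  1.86328273e-03]), 'force': array([-0.55017216, -0.3308982 , -0.24449055]), 'ft_torque': array([-0.02670182,  0.00823065, -0.03152285]), 'width': 1.0007131187604066}
```

View pics/top0.png

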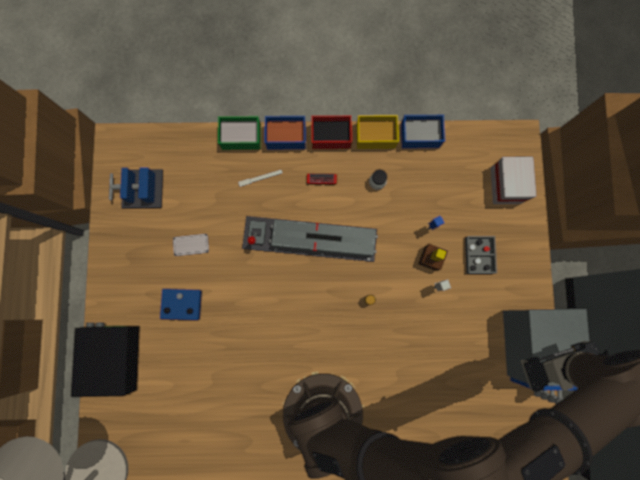

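View pics/side0.png

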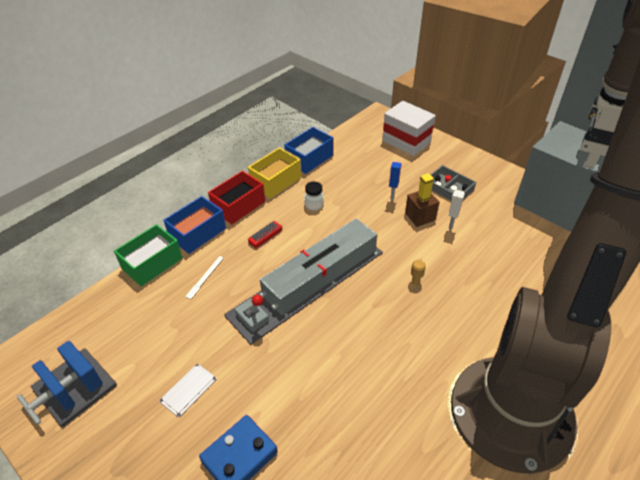

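Candidates for the rod in the top view: the yellow handle in the dark block at (440,254), the blue decoy at (436,222) and the white decoy at (443,286). The yellow bin at (378,132) and the brass driver at (370,300) share its colour only. I choose (440,254); in the side view it is at (426,185). The jig is at (310,238), its red marker bars at about (317,240) and the red knob at (251,240).

Run:
```python
from h import *
import pickle
D=pickle.load(open('d0.pkl','rb'))
d=D['top'];s=D['side']
hsv=cv2.cvtColor(d['pixels'],cv2.COLOR_RGB2HSV); P=cloud(d)
def box(u0,u1,v0,v1):
    m=np.zeros((480,640),bool); m[v0:v1,u0:u1]=1; return m
H,S,V=[hsv[...,i].astype(int) for i in range(3)]
def rep(n,m):
    q=P[m]; print(n,m.sum(),'med',np.median(q,0).round(4),'mn',q.min(0).round(3),'mx',q.max(0).round(3)); 
    v,u=np.nonzero(m); print('   px',u.mean().round(1),v.mean().round(1)); return q
yel=box(415,455,235,280)&(H>20)&(H<35)&(S>150)&(V>110)
q=rep('yellow',yel); top=yel&(P[...,2]>.135); rep('yellow top',top)
if top.sum(): v,u=np.nonzero(top); print(world(d,u.mean(),v.mean(),.145))
print('rect',cv2.minAreaRect(P[top][:,:2].astype(np.float32)))
bl=box(415,455,235,280)&(abs(P[...,2]-.07)<.006); rep('block top',bl); print(cv2.minAreaRect(P[bl][:,:2].astype(np.float32)))
g=box(225,390,205,270)&(abs(P[...,2]-.07)<.006)&(S<90)
n,l,st,c=cv2.connectedComponentsWithStats(g.astype(np.uint8)); k=1+st[1:,4].argmax(); g=l==k
rep('guard',g); print(cv2.minAreaRect(P[g][:,:2].astype(np.float32)))
slot=box(300,350,225,250)&(V<45); rep('slot',slot); v,u=np.nonzero(slot); print(world(d,u.mean(),v.mean(),.07))
red=box(235,340,215,265)&((H<8)|(H>172))&(S>150)
n,l,st,c=cv2.connectedComponentsWithStats(red.astype(np.uint8))
for i in range(1,n): print('red',c[i],st[i],world(d,*c[i],.07 if c[i][0]>280 else .109))
hs=cv2.cvtColor(s['pixels'],cv2.COLOR_RGB2HSV);h2,s2,v2=[hs[...,i].astype(int) for i in range(3)]
red=np.zeros((480,640),bool);red[230:320,240:340]=1;red&=((h2<8)|(h2>172))&(s2>150)
n,l,st,c=cv2.connectedComponentsWithStats(red.astype(np.uint8))
for i in range(1,n):
  if st[i,4]>4: print('side red',c[i],st[i],world(s,*c[i],.07 if c[i][0]>280 else .109))
a=cv2.resize(d['pixels'][225:305,400:480],None,fx=6,fy=6);b=cv2.resize(d['pixels'][210:270,235:385],None,fx=5,fy=5)
b=cv2.copyMakeBorder(b[:, :],0,0,0,0); im=np.zeros((600,800,3),np.uint8);im[:300,:750]=b;im[300:600,:300]=cv2.resize(a,(300,300));im[300:600,300:700]=cv2.resize(s['pixels'][150:225,380:480],(400,300))
save({'pixels':im},'crop.png')
```

```text
yellow 84 med [ 0.4787 -0.3557  0.1452] mn [ 0.464 -0.391  0.066] mx [ 0.503 -0.34   0.154]
   px 441.0 253.3
yellow top 78 med [ 0.4785 -0.3544  0.1454] mn [ 0.464 -0.372  0.139] mx [ 0.494 -0.34   0.154]
   px 440.8 253.3
[ 0.47796391 -0.35482895  0.145     ]
rect ((0.4781094789505005, -0.35515284538269043), (0.02670009806752205, 0.02506961300969124), 64.3471908569336)
block top 273 med [ 0.4716 -0.3457  0.071 ] mn [ 0.437 -0.396  0.065] mx [ 0.519 -0.313  0.076]
   px 433.1 256.8
((0.47840988636016846, -0.3554563522338867), (0.06535181403160095, 0.06446375697851181), 67.2005386352539)
guard 2391 med [ 0.5433 -0.0123  0.0704] mn [ 0.487 -0.171  0.064] mx [0.602 0.15  0.076]
   px 323.9 236.7
((0.5436531901359558, -0.011290863156318665), (0.31647464632987976, 0.08114374428987503), 83.59149932861328)
slot 121 med [ 0.5428 -0.0057  0.0683] mn [ 0.512 -0.062  0.019] mx [0.554 0.065 0.076]
   px 322.4 237.0
[ 0.54228599 -0.00691253  0.07      ]
red [317. 224.] [317 223   1   3   3] [0.58358013 0.00946884 0.07      ]
red [251.0212766  239.82978723] [248 236   7   8  47] [0.53073678 0.208
[... 183 characters left out ...]
ide red [262.17801047 238.82722513] [248 230  33  18 191] [0.66104355 0.0688986  0.109     ]
side red [304.5        252.55555556] [301 250   8   6  18] [0.57837711 0.00743469 0.07      ]
side red [322.68421053 269.84210526] [318 264   9  12  38] [0.50683493 0.01886648 0.07      ]
side red [256.94736842 299.72631579] [252 295  11  11  95] [0.53302041 0.20415839 0.109     ]Traceback (most recent call last):
  File "<stdin>", line 30, in <module>
cv2.error: OpenCV(4.12.0) :-1: error: (-5:Bad argument) in function 'copyMakeBorder'
> Overload resolution failed:
>  - copyMakeBorder() missing required argument 'borderType' (pos 6)
>  - copyMakeBorder() missing required argument 'borderType' (pos 6)
```

Run:
```python
from h import *
import pickle
D=pickle.load(open('d0.pkl','rb'))
d=D['top'];s=D['side'];P=cloud(d)
for n,(u0,u1,v0,v1) in dict(blue=(425,448,212,236),white=(430,455,276,296),driver=(360,378,292,308)).items():
    q=P[v0:v1,u0:u1].reshape(-1,3); q=q[q[:,2]>.05]; t=q[q[:,2]>q[:,2].max()-.02]; print(n,t.mean(0).round(3),t.max(0).round(3),t.min(0).round(3))
im=np.zeros((600,760,3),np.uint8);im[:300,:750]=cv2.resize(d['pixels'][210:270,235:385],None,fx=5,fy=5)
im[300:,:300]=cv2.resize(d['pixels'][215:295,400:480],(300,300));im[300:,310:710]=cv2.resize(s['pixels'][150:225,380:480],(400,300))
save({'pixels':im},'crop.png')
```

```text
blue [0.325 0.003 1.54 ] [0.325 0.003 1.54 ] [0.325 0.003 1.54 ]
white [0.325 0.003 1.54 ] [0.325 0.003 1.54 ] [0.325 0.003 1.54 ]
driver [0.325 0.003 1.54 ] [0.325 0.003 1.54 ] [0.325 0.003 1.54 ]
```

View pics/crop.png

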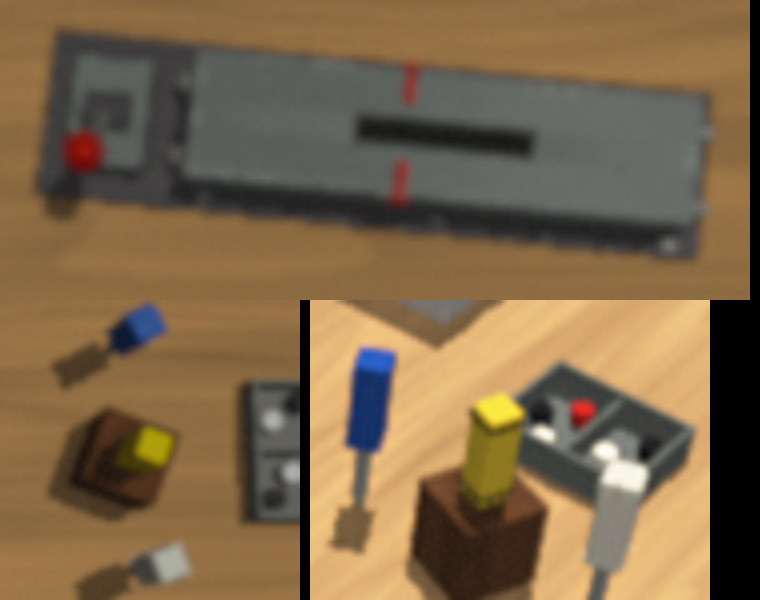

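The crop confirms the yellow handle with black bands in the dark block. The decoys stand about 94 mm either side of it in x. The slot's centre in the picture agrees with the guard's centre.

>>> jog_arm(commands="-1 0.1 0.08 0 0 0 -0.011; -1 0.1 0.08 0 0 0 -0.011; -1 0.1 0.08 0 0 0 -0.011; -1 0.1 0.08 0 0 0 -0.011; -1 0.1 0.08 0 0 0 -0.011", force=40)

```text
clock: 0.6
position: [0.3235, -0.4794, 0.2264]
ee_rot: [-2.144, 2.297, 0.001]
force: [0.2, -1.0, 0.5]
width: 0.996
```

>>> jog_arm(commands="-1 0.1 0.08 0 0 0 -0.011; -1 0.1 0.08 0 0 0 -0.011; -1 0.1 0.08 0 0 0 -0.011; -1 0.08 0.08 0 0 0 -0.011; -1 0 0 0 0 0 -0.01")

```text
clock: 1.1
position: [0.441, -0.3794, 0.2262]
ee_rot: [-1.734, 2.616, 0.003]
force: [-0.2, 0.3, 0.5]
width: 1.001
```

Run:
```python
from h import *
d=grab('wrist'); save(d,'w1.png'); o=status.observe()
print(o['position'],o['ee_rot'],o['joints'].round(2),o['clock']); print(d['camera_matrix'],-d['R'].T@d['t'])
```

```text
[ 0.4388239  -0.38183867  0.22622469] [-1.72710361e+00  2.62318904e+00  1.96118425e-03] [ 0.58  0.36  0.06  1.69 -0.03  1.09 -1.33] 1.15
[[371.64829954   0.         323.08866462]
 [  0.         371.64829954 234.01369614]
 [  0.           0.           1.        ]] [ 0.50251795 -0.40658496  0.3840778 ]
```

View pics/w1.png

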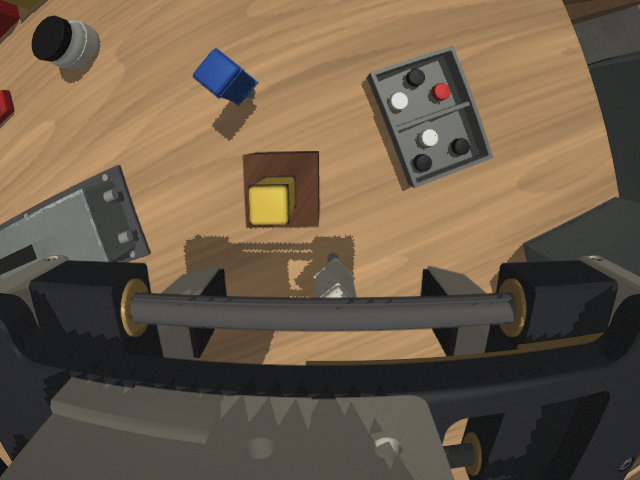

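The wrist view shows the yellow handle's top at about (270,205), square to the jaws; the white decoy is at (335,280) and the blue one at (222,75). I'll cast the handle's ray for a finer centre.

```bash
cat >> h.py <<'E'
def fish(d,u,v,z):
    K,R,t=d['camera_matrix'],d['R'],d['t']
    x,y=u-K[0,2],v-K[1,2]; r=np.hypot(x,y); a=r/K[0,0]
    ray=R.T@np.array([x/r*np.sin(a),y/r*np.sin(a),np.cos(a)]); c=-R.T@t
    return c+ray*(z-c[2])/ray[2]
E
python3 - <<'E'
from h import *
d=grab('wrist'); hsv=cv2.cvtColor(d['pixels'],cv2.COLOR_RGB2HSV)
m=cv2.inRange(hsv,(22,140,185),(35,255,255)); m[:140]=0;m[240:]=0;m[:,:220]=0;m[:,330:]=0
c=max(cv2.findContours(m,0,2)[0],key=cv2.contourArea); r=cv2.minAreaRect(c); print(r)
b=np.array([fish(d,u,v,.145)[:2] for u,v in cv2.boxPoints(r)]);print(b.round(4),b.mean(0))
e=[b[(i+1)%4]-b[i] for i in range(4)]; print([(np.linalg.norm(x).round(4),np.degrees(np.arctan2(x[1],x[0])).round(1)) for x in e])
o=status.observe();g=b.mean(0)-o['position'][:2];print(o['position'],o['ee_rot'],g,g/.3)
a=o['ee_rot'];n=a/np.linalg.norm(a);print('jaw deg',np.degrees(np.arctan2(2*n[0]*n[1],2*n[0]**2-1)))
E
```

```text
((262.7828063964844, 203.41848754882812), (34.299560546875, 34.87062454223633), 87.95458984375)
[[ 0.4937 -0.35  ]
 [ 0.485  -0.3715]
 [ 0.4639 -0.3627]
 [ 0.4725 -0.3408]] [ 0.47876709 -0.35625931]
[(np.float64(0.0232), np.float64(-112.1)), (np.float64(0.0228), np.float64(157.4)), (np.float64(0.0236), np.float64(68.5)), (np.float64(0.0231), np.float64(-23.6))]
[ 0.43725492 -0.38356156  0.2262866 ] [ 1.73089464e+00 -2.62134030e+00 -1.32828397e-03] [0.04151217 0.02730225] [0.13837391 0.09100751]
jaw deg -113.12572426635991
```

>>> jog_arm(commands="-1 0.069 0.046 0 0 0 0; -1 0.068 0.047 0 0 0 0; -1 0 0 -0.03 0 0 0; -1 0 0 0 0 0 0; -1 0 0 0 0 0 0")

```text
clock: 1.7
position: [0.4761, -0.3581, 0.2174]
ee_rot: [1.727, -2.623, -0.001]
force: [-0.2, -0.3, 0.7]
width: 1.005
```

>>> jog_arm(commands="-1 0.008 0.008 -0.1 0 0 0; -1 0 0 -0.11 0 0 0; -1 0 0 -0.11 0 0 0; -1 0 0 -0.085 0 0 0; -1 0 0 0 0 0 0")

```text
clock: 2.2
position: [0.477, -0.3543, 0.0933]
ee_rot: [1.726, -2.621, -0.008]
force: [-0.7, -0.6, -0.7]
width: 1.001
```

>>> jog_arm(commands="1 0 0 0 0 0 0; 1 0 0 0 0 0 0; 1 0 0 0 0 0 0; 1 0 0 0 0 0 0; 1 0 0 0 0 0 0", force=40)

```text
clock: 2.7
position: [0.4804, -0.3546, 0.097]
ee_rot: [-1.729, 2.623, -0.002]
force: [0.6, -0.0, 0.2]
width: 0.611
```

>>> jog_arm(commands="1 0 0 0 0 0 0; 1 0 0 0 0 0 0; 1 0 0 0 0 0 0; 1 0 0 0 0 0 0; 1 0 0 0 0 0 0")

```text
clock: 3.2
position: [0.48, -0.3544, 0.0962]
ee_rot: [1.729, -2.623, -0.0]
force: [0.6, -0.4, -0.6]
width: 0.28
```

>>> jog_arm(commands="1 0 0 0.06 0 0 0; 1 0 0 0.09 0 0 0; 1 0 0 0.09 0 0 0; 1 0 0 0.08 0 0 0; 1 0 0 0 0 0 0")

```text
clock: 3.7
position: [0.4817, -0.3554, 0.1956]
ee_rot: [-1.728, 2.621, -0.008]
force: [-0.1, -0.6, -1.1]
width: 0.279
```

>>> jog_arm(commands="1 0 0 0 0 0 0; 1 0 0 0 0 0 0; 1 0 0 0 0 0 0; 1 0 0 0 0 0 0; 1 0 0 0 0 0 0")

```text
clock: 4.2
position: [0.4799, -0.3543, 0.1917]
ee_rot: [1.729, -2.623, -0.001]
force: [0.3, -0.4, -2.0]
width: 0.279
```

Run:
```python
from h import *
for k in range(3):
    d=grab('side');o=status.observe(); print(o['position'].round(4),o['ee_rot'].round(4),o['force'].round(2),o['ft_torque'].round(3),o['width'])
hs=cv2.cvtColor(d['pixels'],cv2.COLOR_RGB2HSV);m=cv2.inRange(hs,(22,140,90),(35,255,255))
n,l,st,c=cv2.connectedComponentsWithStats(m)
for i in range(1,n):
    if st[i,4]>20:print(c[i],st[i])
save({'pixels':cv2.resize(d['pixels'][100:280,340:520],(720,600))},'s1.png')
```

```text
[ 0.4799 -0.3543  0.1918] [ 1.7288e+00 -2.6227e+00 -9.0000e-04] [ 1.72 -0.23 -1.5 ] [ 0.001 -0.024 -0.046] 0.28020495863840145
[ 0.48   -0.3544  0.1919] [ 1.7290e+00 -2.6227e+00 -6.0000e-04] [ 0.36  0.19 -1.63] [ 0.053  0.049 -0.001] 0.2788176869359349
[ 0.48   -0.3544  0.192 ] [ 1.7290e+00 -2.6227e+00 -4.0000e-04] [ 0.25 -0.46 -2.14] [ 0.129  0.039 -0.011] 0.2820669791305023
[430.95734597 160.57345972] [422 147  16  26 211]
[276.91374046 171.50763359] [ 248  148   53   50 1310]
```

View pics/s1.png

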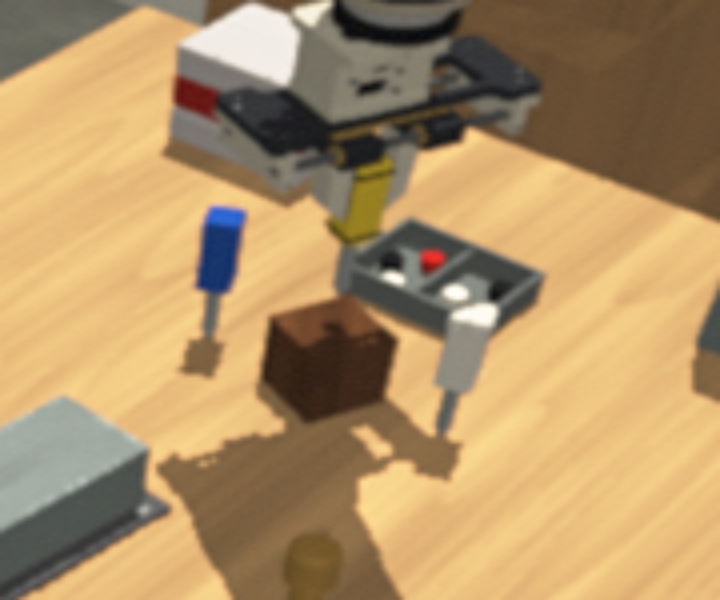

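The rod is out and hangs straight in the jaws (yellow at about (431,160) in the full side picture), and the decoys are untouched. Next I carry it over the slot's -y end.

>>> jog_arm(commands="1 0.024 0.124 0 0 0 0.006; 1 0.024 0.124 0 0 0 0.006; 1 0.024 0.124 0 0 0 0.006; 1 0.024 0.124 0 0 0 0.006; 1 0.024 0.124 0 0 0 0.006")

```text
clock: 4.85
position: [0.5163, -0.167, 0.1924]
ee_rot: [-1.97, 2.447, -0.001]
force: [1.1, 0.0, -1.6]
width: 0.275
```

>>> jog_arm(commands="1 0.024 0.124 0 0 0 0.006; 1 0.024 0.124 0 0 0 0.006; 1 0.026 0.122 0 0 0 0.004; 1 0 0 0 0 0 0; 1 0 0 0 0 0 0")

```text
clock: 5.35
position: [0.5384, -0.0565, 0.1923]
ee_rot: [-2.091, 2.344, -0.0]
force: [0.5, -0.5, -1.2]
width: 0.279
```

```bash
cat > st.py <<'E'
from h import *
C=np.array([.5437,-.0113]);Y=np.array([.1116,.9938]);X=np.array([.9938,-.1116])
def st():
    o=status.observe();p=o['position'];a=o['ee_rot'];n=a/np.linalg.norm(a);g=p[:2]-C
    print('t',o['clock'],'p',p.round(4),'jig x,y mm',(g@X*1e3).round(1),(g@Y*1e3).round(1),'tip z',(p[2]-.0842).round(4),'jaw',np.degrees(np.arctan2(2*n[0]*n[1],2*n[0]**2-1)).round(1),'F',o['force'].round(1),o['ft_torque'].round(2),'w',round(o['width'],3));return o
E
python3 - <<'E'
from st import *
d=grab('wrist'); st(); save(d,'w2.png'); d=grab('top');st()
hs=cv2.cvtColor(d['pixels'],cv2.COLOR_RGB2HSV);m=cv2.inRange(hs,(22,140,90),(35,255,255));m[:200]=0
E
```

```text
t 5.4 p [ 0.5382 -0.0579  0.1922] jig x,y mm -0.3 -47.0 tip z 0.108 jaw -96.7 F [-0.1  0.2 -0.8] [0.05 0.01 0.07] w 0.278
t 5.45 p [ 0.5381 -0.0587  0.1922] jig x,y mm -0.3 -47.7 tip z 0.108 jaw -96.7 F [-0.1 -0.5 -2.2] [ 0.02  0.03 -0.01] w 0.284
```

View pics/w2.png

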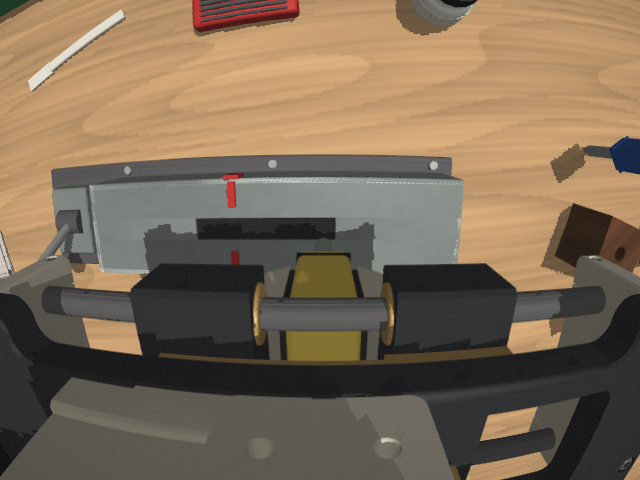

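The wrist picture shows the slot's corners at about (197,218), (335,218), (335,238) and (197,240), with the red bars at (232,191) and (235,258). I'll turn these into jig coordinates.

Run:
```python
from st import *
d=grab('wrist'); st()
im=d['pixels'];hs=cv2.cvtColor(im,cv2.COLOR_RGB2HSV)
m=((hs[...,2]<50)&(np.indices((480,640))[0]<246)&(np.indices((480,640))[0]>205)&(np.indices((480,640))[1]>180)&(np.indices((480,640))[1]<350)).astype(np.uint8)
m=cv2.morphologyEx(m,cv2.MORPH_OPEN,np.ones((7,7)))
c=max(cv2.findContours(m,0,2)[0],key=cv2.contourArea);r=cv2.minAreaRect(c)
J=lambda p:(np.array([(p[:2]-C)@X,(p[:2]-C)@Y])*1e3).round(1)
bp=cv2.boxPoints(r);print(r);q=[J(fish(d,u,v,.07)) for u,v in bp];print(q,np.mean(q,0))
red=cv2.inRange(hs,(0,150,60),(8,255,255))|cv2.inRange(hs,(172,150,60),(180,255,255));red[:170]=0;red[275:]=0;red[:,:200]=0;red[:,270:]=0
n,l,s,cc=cv2.connectedComponentsWithStats(red)
for i in range(1,n):
    if s[i,4]>15: print('red',cc[i],s[i],J(fish(d,*cc[i],.072)))
```

```text
t 5.5 p [ 0.5381 -0.0589  0.1922] jig x,y mm -0.3 -48.0 tip z 0.108 jaw -96.8 F [-0.5 -0.4 -0.5] [0.   0.06 0.  ] w 0.281
((263.5007629394531, 228.55067443847656), (20.534074783325195, 135.29014587402344), 89.16968536376953)
[array([ 7.8, 53.5]), array([  8.1, -54.7]), array([ -8.2, -54.9]), array([-9.3, 54.8])] [-0.4   -0.325]
red [229.52830189 175.72641509] [220 173  21   7 106] [41.9 22.7]
red [227.78461538 194.09230769] [224 182   9  26 195] [27.7 24.7]
red [232.24175824 258.0989011 ] [229 252   8  13  91] [-24.1  24.5]
```

Slot centre and guard centre agree within 0.5 mm, and the marker is at jig y = +24.6 mm. I go down through the slot at y = -46.

>>> jog_arm(commands="1 0.001 0.0065 -0.05 0 0 0; 1 0 0 -0.06 0 0 0; 1 0 0 -0.06 0 0 0; 1 0 0 -0.025 0 0 0; 1 0 0 0 0 0 0")

```text
clock: 6.0
position: [0.5378, -0.0564, 0.1329]
ee_rot: [2.086, -2.347, -0.002]
force: [-0.0, 0.5, -1.5]
width: 0.282
```

>>> jog_arm(commands="1 0 0 -0.007 0 0 0; 1 0 0 -0.003 0 0 0; 1 0 0 -0.003 0 0 0; 1 0 0 0 0 0 0; 1 0 0 0 0 0 0")

```text
clock: 6.5
position: [0.5387, -0.0554, 0.1301]
ee_rot: [-2.089, 2.346, -0.001]
force: [0.1, -0.9, -0.7]
width: 0.28
```

```bash
python3 -c "
from st import *
st()"
```

```text
t 6.5 p [ 0.5387 -0.0554  0.1301] jig x,y mm -0.0 -44.4 tip z 0.0459 jaw -96.6 F [ 0.1 -0.9 -0.7] [ 0.01 -0.02  0.01] w 0.28
```

>>> jog_arm(commands="1 0 0 -0.003 0 0 0; 1 0 0 -0.003 0 0 0; 1 0 0 -0.003 0 0 0; 1 0 0 0 0 0 0; 1 0 0 0 0 0 0")

```text
clock: 7.0
position: [0.539, -0.0555, 0.1286]
ee_rot: [-2.088, 2.346, -0.002]
force: [-4.8, 0.1, 16.0]
width: 0.283
```

>>> jog_arm(commands="1 0 0 0.0025 0 0 0; 1 0 0 0 0 0 0; 1 0.0004 0.004 0 0 0 0; 1 0.0004 0.004 0 0 0 0; 1 0 0 0 0 0 0")

```text
clock: 7.5
position: [0.5396, -0.0537, 0.1289]
ee_rot: [-2.088, 2.346, -0.003]
force: [0.1, -1.9, 7.0]
width: 0.28
```

```bash
python3 -c "
from st import *
st()"
```

```text
t 7.5 p [ 0.5396 -0.0537  0.1289] jig x,y mm 0.6 -42.6 tip z 0.0447 jaw -96.7 F [ 0.1 -1.9  7. ] [-0.54  0.34 -0.01] w 0.28
```

>>> jog_arm(commands="1 0 0.005 0 0 0 0; 1 0 0.005 0 0 0 0; 1 0.0005 0.005 0 0 0 0; 1 0.0005 0.005 0 0 0 0; 1 0 0 0 0 0 0")

```text
clock: 8.0
position: [0.5402, -0.0476, 0.1289]
ee_rot: [-2.088, 2.346, -0.003]
force: [0.5, -1.9, 6.4]
width: 0.279
```

>>> jog_arm(commands="1 0 0.005 0 0 0 0; 1 0 0.005 0 0 0 0; 1 0.0005 0.005 0 0 0 0; 1 0.0005 0.005 0 0 0 0; 1 0 0 0 0 0 0")

```text
clock: 8.5
position: [0.5405, -0.0416, 0.1289]
ee_rot: [-2.088, 2.346, -0.003]
force: [-0.5, -1.3, 7.1]
width: 0.283
```

>>> jog_arm(commands="1 0 0.005 0 0 0 0; 1 0.0005 0.005 0 0 0 0; 1 0.0005 0.005 0 0 0 0; 1 0.0005 0.005 0 0 0 0; 1 0 0 0 0 0 0")

```text
clock: 9.0
position: [0.5409, -0.0356, 0.1289]
ee_rot: [-2.088, 2.346, -0.003]
force: [-0.2, -2.2, 7.3]
width: 0.281
```

>>> jog_arm(commands="1 0 0.005 0 0 0 0; 1 0.0005 0.005 0 0 0 0; 1 0.0005 0.005 0 0 0 0; 1 0.0005 0.005 0 0 0 0; 1 0 0 0 0 0 0")

```text
clock: 9.5
position: [0.5414, -0.0296, 0.1289]
ee_rot: [-2.088, 2.346, -0.003]
force: [0.4, -2.3, 6.0]
width: 0.282
```

>>> jog_arm(commands="1 0.0005 0.005 0 0 0 0; 1 0.0005 0.005 0 0 0 0; 1 0.0005 0.005 0 0 0 0; 1 0.0005 0.005 0 0 0 0; 1 0 0 0 0 0 0")

```text
clock: 10.0
position: [0.5419, -0.0234, 0.1288]
ee_rot: [-2.088, 2.346, -0.003]
force: [0.9, -0.6, 4.1]
width: 0.283
```

>>> jog_arm(commands="1 0.0005 0.005 0 0 0 0; 1 0.0005 0.005 0 0 0 0; 1 0.0005 0.005 0 0 0 0; 1 0.0005 0.005 0 0 0 0; 1 0 0 0 0 0 0")

```text
clock: 10.5
position: [0.5413, -0.0166, 0.1276]
ee_rot: [2.089, -2.346, -0.001]
force: [-0.5, -0.3, -2.0]
width: 0.28
```

```bash
python3 -c "
from st import *
st()"
```

```text
t 10.5 p [ 0.5413 -0.0166  0.1276] jig x,y mm -1.8 -5.5 tip z 0.0434 jaw -96.6 F [-0.5 -0.3 -2. ] [ 0.07  0.05 -0.  ] w 0.28
```

>>> jog_arm(commands="1 0.004 -0.004 0 0 0 0; 1 0 0 -0.006 0 0 0; 1 0 0 -0.006 0 0 0; 1 0 0 -0.006 0 0 0; 1 0 0 0 0 0 0")

```text
clock: 11.0
position: [0.5425, -0.0183, 0.1221]
ee_rot: [2.088, -2.346, -0.001]
force: [0.2, 0.5, -1.5]
width: 0.282
```

```bash
python3 -c "
from st import *
st()"
```

```text
t 11.0 p [ 0.5425 -0.0183  0.1221] jig x,y mm -0.4 -7.1 tip z 0.0379 jaw -96.7 F [ 0.2  0.5 -1.5] [0.05 0.02 0.  ] w 0.282
```

Entering freely. I continue down in gentle steps.

>>> jog_arm(commands="1 0 0 -0.008 0 0 0; 1 0 0 -0.008 0 0 0; 1 0 0 -0.008 0 0 0; 1 0 0 -0.008 0 0 0; 1 0 0 0 0 0 0")

```text
clock: 11.5
position: [0.5426, -0.018, 0.1125]
ee_rot: [2.089, -2.346, -0.001]
force: [0.3, 2.0, -2.2]
width: 0.281
```

>>> jog_arm(commands="1 0 0 -0.01 0 0 0; 1 0 0 -0.01 0 0 0; 1 0 0 -0.01 0 0 0; 1 0 0 -0.01 0 0 0; 1 0 0 0 0 0 0")

```text
clock: 12.0
position: [0.5425, -0.018, 0.1004]
ee_rot: [2.089, -2.346, -0.001]
force: [0.1, 3.2, -2.2]
width: 0.278
```

```bash
python3 -c "
from st import *
st()"
```

```text
t 12.0 p [ 0.5425 -0.018   0.1004] jig x,y mm -0.4 -6.8 tip z 0.0162 jaw -96.6 F [ 0.1  3.2 -2.2] [ 0.91 -0.12  0.01] w 0.278
```

>>> jog_arm(commands="1 0 0 -0.006 0 0 0; 1 0 0 -0.005 0 0 0; 1 0 0 -0.0025 0 0 0; 1 0 0 0 0 0 0; 1 0 0 0 0 0 0")

```text
clock: 12.5
position: [0.5427, -0.0181, 0.0968]
ee_rot: [-2.089, 2.346, 0.0]
force: [0.9, 3.4, -3.2]
width: 0.282
```

```bash
python3 -c "
from st import *
st()"
```

```text
t 12.5 p [ 0.5427 -0.0181  0.0968] jig x,y mm -0.2 -6.8 tip z 0.0126 jaw -96.6 F [ 0.9  3.4 -3.2] [ 1.2  -0.29  0.02] w 0.282
```

>>> jog_arm(commands="1 0.001 0.008 0 0 0 0; 1 0.001 0.012 0 0 0 0; 1 0.0015 0.012 0 0 0 0; 1 0.0015 0.012 0 0 0 0; 1 0.0015 0.012 0 0 0 0")

```text
clock: 13.0
position: [0.5441, -0.0041, 0.0967]
ee_rot: [2.084, -2.346, 0.003]
force: [-1.1, -6.4, 0.4]
width: 0.287
```

>>> jog_arm(commands="1 0.0015 0.012 0 0 0 0; 1 0.0015 0.012 0 0 0 0; 1 0.0015 0.012 0 0 0 0; 1 0.001 0.012 0 0 0 0; 1 0 0 0 0 0 0")

```text
clock: 13.5
position: [0.5459, 0.0111, 0.0967]
ee_rot: [2.086, -2.346, 0.002]
force: [-0.9, -3.9, 1.2]
width: 0.281
```

```bash
python3 -c "
from st import *
st()"
```

```text
t 13.5 p [0.5459 0.0111 0.0967] jig x,y mm -0.4 22.5 tip z 0.0125 jaw -96.7 F [-0.9 -3.9  1.2] [-1.21  0.2   0.07] w 0.281
```

>>> jog_arm(commands="1 0.0005 0.005 0 0 0 0; 1 0.0005 0.004 0 0 0 0; 1 0 0 -0.0015 0 0 0; 1 0 0 -0.0015 0 0 0; 1 0 0 0 0 0 0")

```text
clock: 14.0
position: [0.5463, 0.0135, 0.0961]
ee_rot: [2.085, -2.347, 0.002]
force: [-1.9, -5.5, 4.3]
width: 0.279
```

Run:
```python
from st import *
st(); d=grab('side'); save({'pixels':cv2.resize(d['pixels'][170:350,220:400],(720,600))},'s2.png');d=grab('wrist');st();save(d,'w3.png')
```

```text
t 14.0 p [0.5463 0.0135 0.0961] jig x,y mm -0.2 25.0 tip z 0.0119 jaw -96.7 F [-1.9 -5.5  4.3] [-1.49  0.45  0.  ] w 0.279
t 14.1 p [0.5462 0.0135 0.0961] jig x,y mm -0.3 24.9 tip z 0.0119 jaw -96.7 F [-1.8 -5.   3.6] [-1.51  0.5  -0.  ] w 0.28
```

View pics/w3.png

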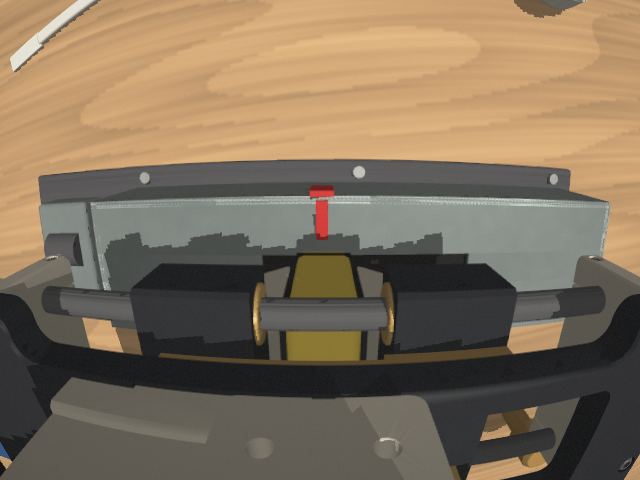

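The marker bar (322,218) lines up with the handle's centre (about 324), and contact force on the guard shows the rod is home. I relieve the side load, then release.

>>> jog_arm(commands="1 0 -0.002 0 0 0 0; 1 0 0 0 0 0 0; -1 0 0 0 0 0 0; -1 0 0 0 0 0 0; -1 0 0 0 0 0 0")

```text
clock: 14.6
position: [0.5468, 0.0157, 0.0959]
ee_rot: [-2.089, 2.346, 0.0]
force: [-0.5, 0.6, 0.7]
width: 0.493
```

>>> jog_arm(commands="-1 0 0 0 0 0 0; -1 0 0 0 0 0 0; -1 0 0 0 0 0 0; -1 0 0 0 0 0 0; -1 0 0 0 0 0 0")

```text
clock: 15.1
position: [0.5466, 0.0151, 0.0959]
ee_rot: [-2.089, 2.347, -0.0]
force: [-0.9, -0.1, 0.2]
width: 0.926
```

>>> jog_arm(commands="-1 0 0 0.03 0 0 0; -1 0 0 0.07 0 0 0; -1 0 0 0.1 0 0 0; -1 0 0 0.1 0 0 0; 1 0 0 0 0 0 0")

```text
clock: 15.6
position: [0.5492, 0.0154, 0.1906]
ee_rot: [-2.085, 2.342, -0.007]
force: [-0.0, 0.0, -0.2]
width: 0.954
```

>>> jog_arm(commands="1 -0.042 0.131 0 0 0 0; 1 -0.042 0.131 0 0 0 0; 1 -0.042 0.131 0 0 0 0; 1 -0.042 0.131 0 0 0 0; 1 -0.042 0.131 0 0 0 0")

```text
clock: 16.1
position: [0.4828, 0.2129, 0.1861]
ee_rot: [-2.088, 2.347, -0.0]
force: [0.1, 0.6, 0.4]
width: 0.527
```

>>> jog_arm(commands="1 0 0 0 0 0 0; 1 0 0 0 0 0 0; 1 0 0 0 0 0 0; 1 0 0 0 0 0 0; 1 0 0 0 0 0 0")

```text
clock: 16.6
position: [0.484, 0.2103, 0.1859]
ee_rot: [2.086, -2.349, 0.0]
force: [0.4, 1.0, 0.9]
width: 0.091
```

Run:
```python
from st import *
st(); d=grab('side'); save({'pixels':cv2.resize(d['pixels'][170:350,220:400],(720,600))},'s3.png')
t=grab('top');st()
hs=cv2.cvtColor(t['pixels'],cv2.COLOR_RGB2HSV);m=cv2.inRange(hs,(20,140,90),(35,255,255));m[:200]=0;m[280:]=0
n,l,s,cc=cv2.connectedComponentsWithStats(m)
for i in range(1,n):
    if s[i,4]>10: p=world(t,*cc[i],.145);print('yellow',cc[i],s[i],(p[:2]-C)@X*1e3,(p[:2]-C)@Y*1e3,'depth pt',depthpt(t,*cc[i]).round(3))
```

```text
t 16.6 p [0.484  0.2103 0.1859] jig x,y mm -84.0 213.6 tip z 0.1017 jaw -96.8 F [0.4 1.  0.9] [-0.01 -0.01  0.05] w 0.091
t 16.7 p [0.4839 0.2108 0.1859] jig x,y mm -84.2 214.0 tip z 0.1017 jaw -96.7 F [-0.4 -0.9  0.9] [0.02 0.06 0.02] w 0.02
yellow [315.56790123 233.16049383] [311 229  10   9  81] -3.523681476353717 24.78982902476968 depth pt [0.543 0.014 0.147]
```

View pics/s3.png

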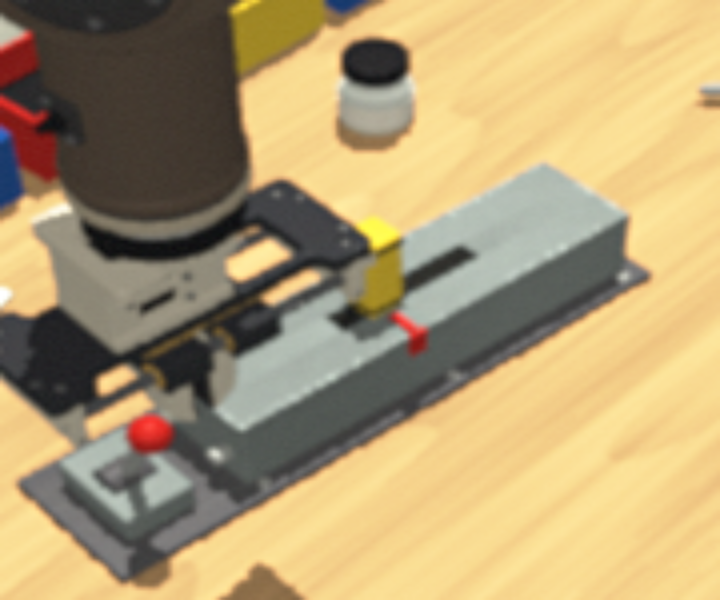

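The picture shows the rod standing upright on the guard beside the red marker, and the knob still on the robot's side. Rod y is 24.8 mm against the marker's 24.6 mm. Now the lever.

>>> jog_arm(commands="1 0 0.004 -0.08 0 0 0; 1 0 0 -0.1 0 0 0; 1 0 0 -0.1 0 0 0; 1 0 0 -0.013 0 0 0; 1 0 0 0 0 0 0")

```text
clock: 17.2
position: [0.4833, 0.2124, 0.0978]
ee_rot: [2.087, -2.346, -0.001]
force: [0.3, -0.2, 0.5]
width: 0.006
```

>>> jog_arm(commands="1 0.05 -0.0056 0 0 0 0; 1 0.05 -0.0056 0 0 0 0; 1 0.05 -0.0056 0 0 0 0; 1 0.05 -0.0056 0 0 0 0; 1 0.05 -0.0056 0 0 0 0")

```text
clock: 17.7
position: [0.5601, 0.2047, 0.1003]
ee_rot: [-2.087, 2.345, -0.001]
force: [-1.0, 0.1, -0.5]
width: 0.004
```

```bash
python3 -c "
from st import *
st()"
```

```text
t 17.7 p [0.5601 0.2047 0.1003] jig x,y mm -7.8 216.5 tip z 0.0161 jaw -96.7 F [-1.   0.1 -0.5] [0.07 0.14 0.04] w 0.004
```

>>> jog_arm(commands="1 0.025 -0.0028 0 0 0 0; 1 0.025 -0.0028 0 0 0 0; 1 0.015 -0.002 0 0 0 0; 1 0 0 0 0 0 0; 1 0 0 0 0 0 0")

```text
clock: 18.2
position: [0.5779, 0.2022, 0.0982]
ee_rot: [-2.089, 2.346, 0.0]
force: [-0.1, -0.8, 0.5]
width: 0.005
```

>>> jog_arm(commands="1 0.007 -0.001 0 0 0 0; 1 0.006 -0.001 0 0 0 0; 1 0.005 0 0 0 0 0; 1 0 0 0 0 0 0; 1 0 0 0 0 0 0")

```text
clock: 18.7
position: [0.5836, 0.2015, 0.098]
ee_rot: [-2.089, 2.347, -0.0]
force: [0.1, 0.0, -0.1]
width: 0.002
```

```bash
python3 -c "
from st import *
st()"
```

```text
t 18.7 p [0.5836 0.2015 0.098 ] jig x,y mm 15.9 215.9 tip z 0.0138 jaw -96.7 F [ 0.1  0.  -0.1] [ 0.1   0.08 -0.  ] w 0.002
```

>>> jog_arm(commands="1 0.007 -0.001 0 0 0 0; 1 0.006 -0.001 0 0 0 0; 1 0.005 0 0 0 0 0; 1 0 0 0 0 0 0; 1 0 0 0 0 0 0")

```text
clock: 19.2
position: [0.5871, 0.201, 0.0977]
ee_rot: [2.088, -2.344, -0.003]
force: [-7.4, -0.0, 3.4]
width: 0.003
```

```bash
python3 -c "
from st import *
st()"
```

```text
t 19.2 p [0.5871 0.201  0.0977] jig x,y mm 19.4 215.9 tip z 0.0135 jaw -96.6 F [-7.4 -0.   3.4] [0.03 1.6  0.03] w 0.003
```

The force of 7 N is the end stop. I retreat and lift away toward the robot.

>>> jog_arm(commands="1 -0.05 0.0056 0 0 0 0; 1 -0.1 0.011 0 0 0 0; 1 -0.1 0.011 0.05 0 0 0; 1 -0.05 0.005 0.15 0 0 0; 1 0 0 0.16 0 0 0")

```text
clock: 19.7
position: [0.496, 0.2108, 0.2065]
ee_rot: [2.089, -2.342, -0.002]
force: [1.6, 0.5, 0.1]
width: 0.007
```

>>> jog_arm(commands="1 -0.1 0.05 0.1 0 0 0; 1 -0.05 0.05 0.1 0 0 0; 1 0 0 0 0 0 0; 1 0 0 0 0 0 0; 1 0 0 0 0 0 0")

```text
clock: 20.2
position: [0.4543, 0.2396, 0.2651]
ee_rot: [2.087, -2.347, 0.001]
force: [0.5, -0.9, -0.7]
width: 0.004
```

Run:
```python
from st import *
st(); s=grab('side'); t=grab('top')
im=np.zeros((580,760,3),np.uint8);im[:300,:750]=cv2.resize(t['pixels'][210:270,235:385],None,fx=5,fy=5);im[300:,:500]=cv2.resize(s['pixels'][190:330,220:470],(500,280));save({'pixels':im},'fin.png')
hs=cv2.cvtColor(t['pixels'],cv2.COLOR_RGB2HSV)
m=cv2.inRange(hs,(20,140,90),(35,255,255));m[:200]=0;m[280:]=0
r=cv2.inRange(hs,(0,150,90),(8,255,255));r[:205]=0;r[265:]=0;r[:,:235]=0;r[:,280:]=0
for nm,k,z in(('yel',m,.145),('knob',r,.109)):
  n,l,st_,cc=cv2.connectedComponentsWithStats(k)
  for i in range(1,n):
    if st_[i,4]>10: p=world(t,*cc[i],z);print(nm,cc[i],((p[:2]-C)@X*1e3).round(1),((p[:2]-C)@Y*1e3).round(1),depthpt(t,*cc[i]).round(3))
```

```text
t 20.2 p [0.4543 0.2396 0.2651] jig x,y mm -116.9 239.4 tip z 0.1809 jaw -96.7 F [ 0.5 -0.9 -0.7] [0.01 0.03 0.03] w 0.004
yel [315.61445783 233.27710843] -3.9 24.6 [0.542 0.014 0.147]
knob [254.65909091 214.06818182] 42.2 215.8 [0.607 0.197 0.122]
```

View pics/fin.png

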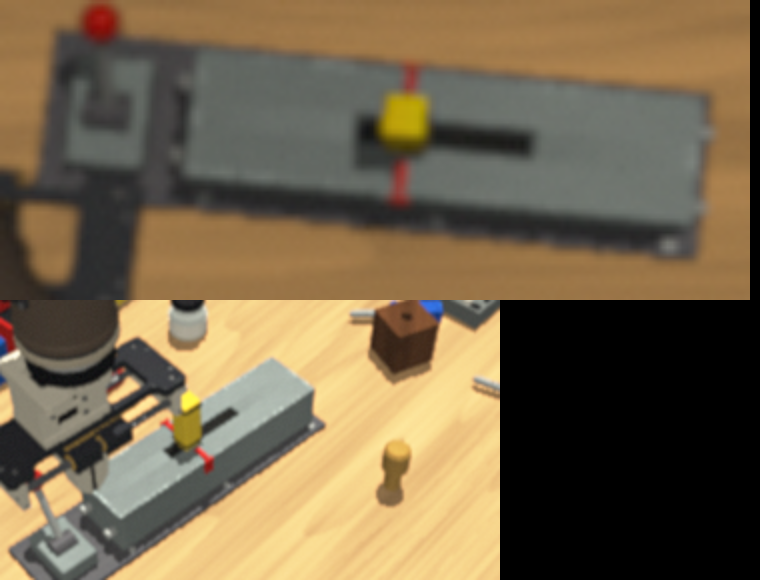

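The final picture shows the rod upright between the red bars (405,118) and the knob at the far side (100,20). The blue and white decoys look different from before near the block, so I check the whole bench before handing in.

Run:
```python
from st import *
import pickle
D=pickle.load(open('d0.pkl','rb'))
s=grab('side');t=grab('top')
im=np.zeros((600,800,3),np.uint8)
im[:300,:400]=cv2.resize(D['side']['pixels'],(400,300));im[300:,:400]=cv2.resize(s['pixels'],(400,300))
im[:300,400:]=cv2.resize(D['top']['pixels'][100:325,100:500],(400,225)).repeat(1,0)[:300] if 0 else cv2.resize(D['top']['pixels'][120:330,140:510],(400,300));im[300:,400:]=cv2.resize(t['pixels'][120:330,140:510],(400,300))
save({'pixels':im},'cmp.png')
```

```text
(no output)
```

View pics/cmp.png

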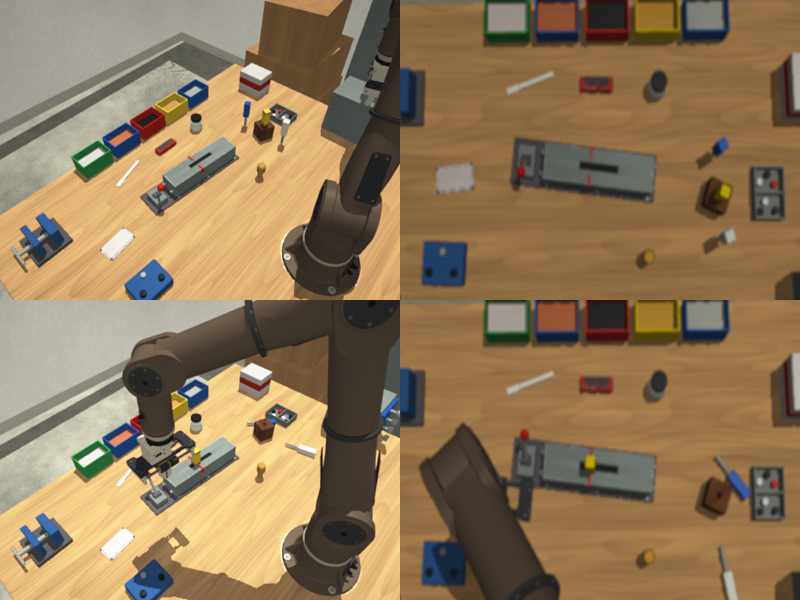

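The comparison shows the listed things in place; the tray is at (766,193) before and (766,493) after, i.e. unmoved. The blue and white decoys, balanced on their tips, are now lying down on the bench. The rod and lever are as required and the arm is clear, so I hand in.

```bash
python3 -c "
from st import *
st();print(arm.sign_off())"
```

```text
t 20.4 p [0.4541 0.2399 0.265 ] jig x,y mm -117.1 239.6 tip z 0.1808 jaw -96.7 F [ 0.2 -0.5 -0.4] [0.05 0.04 0.04] w 0.006
the job is handed in; nothing more can be done
None
```

I reset the stop and handed the job in at about 20.4 s of the 64 s; the sign-off gives no verdict. I lifted the rod out and felt along the collar to its hole at about jig y = -7 mm. I then pushed the rod home, slid it to the marker, released it and threw the lever to its end stop.

**Last checks that agreed:**
- **Rod along the slot:** y = 24.6 mm, the same as the marker's 24.6 mm.
- **Rod height:** handle top about 147 mm (145 mm expected when fully home, calibration about 2 mm), upright and released.
- **Clamp:** knob at x = +42 mm (43 mm is fully over).
- **Arm:** clear of everything. The listed bench items I could see look unmoved; the enclosure was partly behind the arm in the top view.

**Checks that disagreed:**
- **Rod across the slot:** the top camera puts the handle at x = -4 mm, while the arm's reading when I let go was about 0. Both are within the 15 mm allowed.
- **Blue and white look-alikes:** both stood on their tips at the start and were lying on the bench at the end. I saw no contact and don't know what toppled them. They are not on the list of things that must stay put.

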